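# Unclip the fuse-bay cover and set it on the sloped stand

## Robot

A 7-joint arm with a two-finger parallel gripper is mounted at the origin on the work surface. World frame = base frame: x ahead of the robot, y to its left, z up, the work surface at z = 0. Lengths are in m, angles in rad, forces in N, time in s.
With the tool pointing down it reaches from about 0.4 to 0.875 m from the base axis. Payload 19.3 kg.
Tool frame: the origin (TCP) lies midway between the tips of the shut fingers; the grasp point (between the pads) lies 19 mm behind it; z points along the fingers, y is the line along which they close (so a half turn about z gives the same grasp; the last joint's range is limited). The gripper opens to 85 mm and grips with 20 to 120 N. Pads are 22 mm wide; open, the fingers measure 114 mm over their backs; the gripper's body (76 mm by 85 mm) begins 54 mm behind the grasp point. The pads swing forward as they close: fully open they stand 13 mm farther back than shut.
Start: joints at [-1.355, 0.521, -0.036, 1.599, 0.021, 1.021, -0.113], TCP at [0.176, 0.6, 0.231] pointing down, gripper open.
Joint ranges: [-2.91, 2.91], [-0.3, 2.13], [-1.5, 1.42], [0.17, 2.43], [-1.26, 4.41], [0.16, 1.93], [-2.52, 2.52]. Speed limits (rad/s): [1.89, 1.89, 2.39, 2.39, 3.01, 3.01, 3.01].

## Interface

Orientations are given as [roll, pitch, yaw] about the fixed x, y, z axes, in that order (R = Rz(yaw) Ry(pitch) Rx(roll)).
In Python, from workcell import bot gives the robot as it stands.
- The arm moves only by the shell command python3 nudge.py FILE [FORCE], which reads ROWS from the file FILE. ROWS is a JSON list that holds a single list of rows (three levels of brackets), with 1 to 5 rows, each of 7 numbers: the finger opening in m, then dx, dy, dz in m, then a rotation vector rx, ry, rz in rad; each row is the pose to reach, as a shift and turn from the pose commanded when the command began, along the tool's axes at that moment; what a row does not reach only later rows make up. A row lasts 1/8 s, in which the tool goes at most 0.0625 m and 0.188 rad, less where a joint would pass 70% of its speed; a pose out of reach is approached as far as the arm can. The fingers move at their own pace and stop on an object; FORCE is the grip in N (left out, the last holds). Time passes only in rows, so rows that do not move let the fingers close. It prints the time, the measured TCP pose, the force, the opening and the grip force at its end. Input that does not fit is refused with a message, and nothing moves.
- bot.observe(): the state, without advancing time (a new reading comes with each control period).
- bot.grab_frame(name): name is "scene" or "top"; returns the picture (420x560x3 uint8, blue, green, red); there is no depth.
- bot.calibration(name): a dict with "vfov" (degrees; the focal length in pixels is half the picture's height over the tangent of half this angle, whatever the lens; pixels are square), "cx", "cy" (the principal point, pixels), "eye" and "attitude" of the camera in the world. Camera axes: x right, y down, z forward; pixel columns grow to the right and rows downward; lengths in m; the calibration is good to about 2 mm. A picture is of the moment at which its call begins. calibration takes no time and is no camera call.
- bot.job_done(): hands the job in; it is judged then, once.
The state is a dict: "clock": time; "qpos": joint angles; "qd": joint speeds; "joint_efforts": joint torques, N m; "position": TCP position; "tool_rot": TCP orientation; "force": force on the tool from outside, world axes, zero at the start; "moment": the same for the moment, N m; "grip_width": finger opening in m; "finger_force": force on a finger pad.
Only numpy, scipy, OpenCV 4.12 (cv2) and the standard library are available. Lean on these libraries where they do the work, as an engineer would, in place of code of your own. Each camera call takes 0.05 s, during which the arm holds its last target. There are 200 camera calls.

## Task

Open the fuse bay of the yellow battery control unit: press the red release tab inward, without forcing it, until the black cover springs up, then swing the cover well up about its tongue edge (some 20 degrees) before drawing it out of its frame. Lay it squarely in the middle of the sloped stand with the grip bar on top, flat on the slope and with its tongue edge settled against the bottom lip, let go, and leave the other things on the bench where they are.

Things in the scene. Friction and masses are not known exactly. Their poses are not given: they have to be found in the camera images.
- unit: Yellow steel control unit fixed to the bench, 195 (x) x 200 (y) x 53 high; origin at bench level below the middle of the cover, z up; it only turns about z. Its +x side carries the red release tab, its -x side a dark lip over the cover's tongue. Its top opening is x -64 to 57, y -62 to 62. Outward (+x) of the tab and its cheeks nothing on it is higher than 57.
- slot (a point): Bottom of the unit's tongue slot, where the cover's tongue edge sits: unit x -63, y 0, 48 above the bench. The slot is 8 high; the lip over it (top 60 above the bench) covers the last 6 of the tongue, so the cover cannot be lifted straight out: it swings up about here (to about 0.45 rad), then is drawn out upward and along unit +x.
- tab: Red release tab: a rocker on a level pivot along unit y, its origin (unit x 58, 74 above the bench). Pressing its paddle inward (unit -x) swings the hook below outward. At the pad it starts to give at about 3 N, lets the cover go at 6 to 9 N (4 to 6 mm in), meets a hard stop at 11 N (8 mm, 0.45 rad). It springs back when let go. Over 35 N damages it.
- tab_pad (a point): Place to press on the tab: middle of the outward (+x) face of its red paddle, which is 32 wide (y), 24 high (78 to 102 above the bench) and 6 thick. At rest at unit x 63, y 0, 92 above the bench; it moves with the tab. 43 clear from its inner face to the grip bar. Beside it stand two steel cheeks (unit x 58 to 64, y 19 to 24 either side, top 79 above the bench).
- cover: Black snap-in cover, about 0.15 kg: plate 110 (x) x 120 (y) x 5, origin mid-underside, z out of its top. Clipped in: axes as the unit's, underside 48 to 50 above the bench, +x edge held by the tab's hook. Once let go, a spring ejector (4 N) lifts the +x edge by about 16 (tilt about 0.14 rad about the tongue edge) and props it there, with the tab let go too.
- tongue_edge (a point): Middle of the lower corner of the cover's tongue edge: cover x -63, y 0, z 0. The tongue is 80 wide and 4 thick and stands 8 out of the plate's -x edge.
- grip_bar (a point): Point to grip, in the grey grip bar on top of the cover: bar 12 thick (cover x), 60 long (cover y), standing 24.5 above the plate's top; the point is at cover x 8, y 0, z 22; the bar's top is at z 29.5, the plate's top at z 5.
- deck: Deck of the sloped stand, fixed on the bench: aluminium plate 155 long (x) x 170 wide (y), inclined 0.5 rad. Origin mid low edge, on its surface at the inner face of the blue lip (15 high), 30 above the bench; x runs up the slope, away from the robot, z is the surface's normal. The cover is to lie with its x and z along these, tongue edge at deck x 0.
- meter: Bystander: orange handheld meter 150 x 80 x 40, origin under its middle.
- connector: Bystander: grey battery plug 75 x 50 x 36, origin under its middle.
- grease: Bystander: jar 64 in diameter, 75 high, origin under its middle.
- screwdriver: Bystander: screwdriver lying along its x.
- wrench: Bystander: wrench lying along its x.
- cap: Bystander: yellow filler cap 26 in diameter, 19 high, standing on the unit's deck at unit x -60 to 20, y 79; origin under its middle.

How it is judged:
By the outcome, as a careful person would: the job done as asked, in the order asked, and still so for the second after the job is handed in, with the robot touching nothing.
It also fails if it takes over 61 s, if anything falls off the work surface, if the arm or the gripper's body presses on something with over 40 N, if the wrist force passes 120 N, or if a joint passes its speed limit or range.

## Working session

There is one attempt and no reset: what is moved stays moved. The work goes in short steps, Python scripts to look and compute and a shell command to move; the robot and the scene stay as the last step left them, time stands still between calls to the robot, and variables do not carry over. Pictures are saved under pics/ and viewed, at most 10 in all, crops included, and the job is handed in when it is done.

```bash
ls; mkdir -p pics; python3 - <<'E'
from workcell import bot
import cv2
for n in("scene","top"):
    c=bot.calibration(n);print(n,c)
    cv2.imwrite(f"pics/{n}0.png",bot.grab_frame(n))
print(bot.observe())
E
```

```text
nudge.py
pics
workcell.py
scene {'vfov': 56.654421072931854, 'cx': 279.50846820835847, 'cy': 204.8201975619708, 'eye': array([ 1.69870241, -0.03705696,  0.91321338]), 'attitude': array([-2.21204713,  0.02003267,  1.52464376])}
top {'vfov': 51.772832455106276, 'cx': 271.2726029787633, 'cy': 208.9593028818995, 'eye': array([ 0.47038308, -0.01098442,  1.24134913]), 'attitude': array([-3.02924752,  0.01457664, -1.5511246 ])}
{'clock': 0.1, 'qpos': array([-1.35520057,  0.52192628, -0.03633854,  1.59990184,  0.02119905,
        1.02112326, -0.11283858]), 'qd': array([-0.00154646, -0.00160201, -0.00085761, -0.00062655,  0.00122964,
       -0.00022133, -0.0021654 ]), 'joint_efforts': array([ 2.72656369e-03, -9.28485489e+01,  1.98321439e+00, -3.70535016e+01,
        1.80594111e-02,  5.39495872e-03, -8.67304863e-06]), 'position': array([0.17614553, 0.5993699 , 0.2308183 ]), 'tool_rot': array([-3.14062076e+00,  6.13853851e-05,  2.85575561e+00]), 'force': array([-0.08294803,  0.24278984,  0.2596538 ]), 'moment': array([0.02407561, 0.04528872, 0.03993364]), 'finger_force': 0.0, 'grip_width': 0.08538669224429919}
```

View pics/scene0.png

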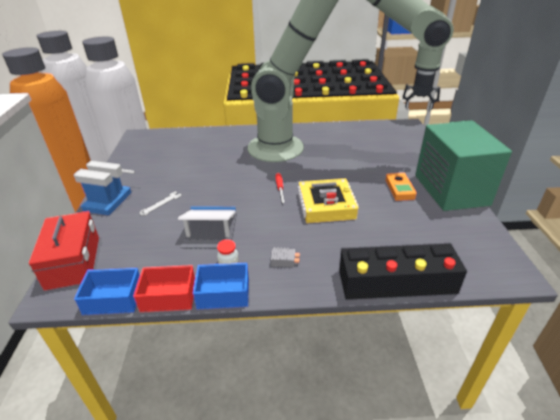

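View pics/top0.png

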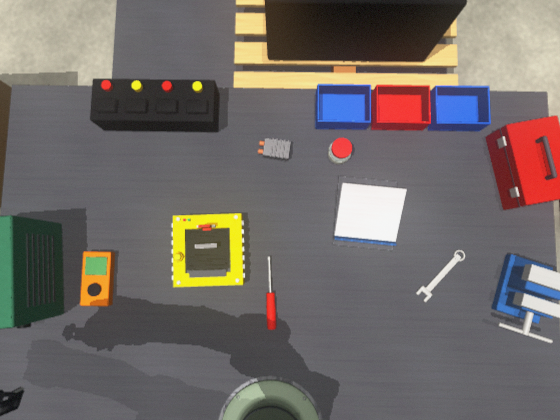

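The scene view shows the unit at (328,200), its tab facing the camera, and the stand at (208,220). In the top view the unit is at (208,250) with the red tab at (208,228), and the stand is at (370,212) with its blue lip at row 243. Image up is world +x. Next I'll take enlarged crops and masks.

```bash
cat > h.py <<'E'
import numpy as np,cv2
from workcell import bot
from scipy.spatial.transform import Rotation as R
def cam(n):
    c=bot.calibration(n);return 210/np.tan(np.radians(c['vfov']/2)),c['cx'],c['cy'],np.array(c['eye']),R.from_euler('xyz',c['attitude']).as_matrix()
def ray(n,p):
    f,cx,cy,e,M=cam(n);p=np.atleast_2d(p).astype(float)
    d=np.c_[(p[:,0]-cx)/f,(p[:,1]-cy)/f,np.ones(len(p))]@M.T
    return e,d/np.linalg.norm(d,axis=1)[:,None]
def onz(n,p,z):
    e,d=ray(n,p);return e+d*((z-e[2])/d[:,2])[:,None]
def proj(n,X):
    f,cx,cy,e,M=cam(n);q=(np.atleast_2d(X)-e)@M;return np.c_[q[:,0]/q[:,2]*f+cx,q[:,1]/q[:,2]*f+cy]
def tri(a,b):  # scene px, top px
    e1,d1=ray('scene',a);e2,d2=ray('top',b);d1,d2=d1[0],d2[0]
    t=np.linalg.lstsq(np.c_[d1,-d2],e2-e1,rcond=None)[0]
    A,B=e1+t[0]*d1,e2+t[1]*d2;return (A+B)/2,np.linalg.norm(A-B)
def blob(im,lo,hi,roi):  # HSV mask centroid/contour in roi x0,y0,x1,y1
    x0,y0,x1,y1=roi;m=cv2.inRange(cv2.cvtColor(im[y0:y1,x0:x1],cv2.COLOR_BGR2HSV),lo,hi)
    cs=cv2.findContours(m,cv2.RETR_EXTERNAL,cv2.CHAIN_APPROX_NONE)[0];c=max(cs,key=cv2.contourArea)
    return c[:,0,:]+[x0,y0],m
E
python3 - <<'E'
from h import *
np.set_printoptions(precision=4,suppress=True)
T=cv2.imread('pics/top0.png');S=cv2.imread('pics/scene0.png')
def crop(im,x,y,w,h,):return cv2.resize(im[y:y+h,x:x+w],(400,300),interpolation=cv2.INTER_CUBIC)
cv2.imwrite('pics/crops.png',np.vstack([np.hstack([crop(T,152,204,112,84),crop(T,315,172,112,84)]),np.hstack([crop(S,286,170,84,63),crop(S,168,195,84,63)])]))
c,_=blob(T,(20,120,120),(35,255,255),(160,200,255,300))
hull=cv2.convexHull(c.astype(np.float32));
W=onz('top',hull[:,0],.053)[:,:2].astype(np.float32)
print('unit',cv2.minAreaRect(W),[onz('top',cv2.boxPoints(cv2.minAreaRect(c.astype(np.float32))),.053)])
for lo,hi,nm in(((0,0,175),(180,60,255),'deck'),((100,80,60),(125,255,255),'lip')):
    for im,n,roi in((T,'top',(325,170,415,255)),(S,'scene',(172,195,245,245))):
        try:
            c,_=blob(im,lo,hi,roi);print(nm,n,cv2.minAreaRect(c.astype(np.float32)),cv2.approxPolyDP(c.astype(np.float32),3,True)[:,0].tolist())
        except Exception as ex:print(nm,n,ex)
E
```

```text
unit ((0.4895974397659302, 0.18141867220401764), (0.19762571156024933, 0.1915830373764038), 3.0605602264404297) [array([[0.5831, 0.2874, 0.053 ],
       [0.5932, 0.0922, 0.053 ],
       [0.3961, 0.0802, 0.053 ],
       [0.3858, 0.2717, 0.053 ]])]
deck top ((370.054443359375, 211.9554443359375), (67.364013671875, 54.030513763427734), 5.710593223571777) [[343.0, 183.0], [334.0, 234.0], [395.0, 241.0], [406.0, 189.0]]
deck scene ((206.00070190429688, 214.46810913085938), (55.88097381591797, 10.252999305725098), 1.2188751697540283) [[178.0, 219.0], [225.0, 220.0], [234.0, 210.0], [190.0, 209.0]]
lip top ((365.02996826171875, 240.70819091796875), (62.288631439208984, 3.698546886444092), 5.856013774871826) [[334.0, 238.0], [396.0, 244.0]]
lip scene ((212.5, 207.5), (3.0, 45.0), 90.0) [[190.0, 208.0], [235.0, 209.0]]
```

View pics/crops.png

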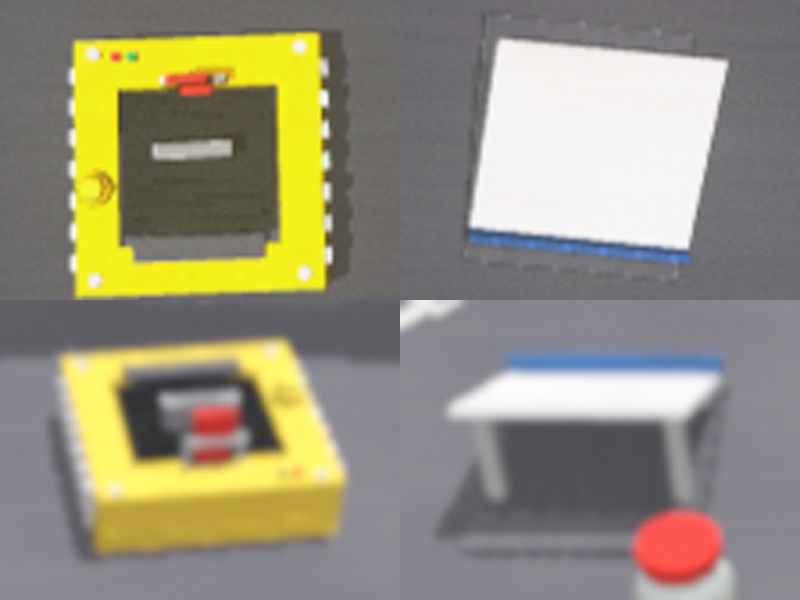

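```bash
python3 - <<'E'
from h import *
np.set_printoptions(precision=4,suppress=True)
P=lambda ps,ox,oy,s,cx0,cy0:(np.array(ps,float)-[cx0,cy0]+.5)/s-.5+[ox,oy]
a=400/112;b=400/84
t1=lambda ps:P(ps,152,204,a,0,0)
t2=lambda ps:P(ps,315,172,a,400,0)
s3=lambda ps:P(ps,286,170,b,0,300)
s4=lambda ps:P(ps,168,195,b,400,300)
print('opening',onz('top',t1([(119,91),(277,86),(279,240),(121,244)]),.053))
print('bar',[tri(p,q) for p,q in zip(s3([(160,397),(240,395),(200,396)]),t1([(231.5,147),(152,151),(192,149)]))])
print('bar z',onz('top',t1([(231.5,147),(152,151)]),.0785))
print('bodytri', [tri(p,q) for p,q in zip(s3([(62,355),(290,343)]),t1([(328,290),(75,296)]))])
D=t2([(470,230),(690,250),(727,62),(498,40)]);Sd=s4([(722,372),(508,372),(448,415),(690,418)])
print('deck tri',[tri(p,q) for p,q in zip(Sd,D)])
lo=onz('top',D[:2],.03);hi=onz('top',D[2:],.1043);print('deck',lo,hi)
for v in (lo[0]-lo[1],hi[1]-hi[0],hi[1]-lo[0],hi[0]-lo[1]):print(np.linalg.norm(v[:2]),np.arctan2(v[1],v[0]))
E
```

```text
opening [[0.5439 0.2459 0.053 ]
 [0.55   0.1238 0.053 ]
 [0.4325 0.1187 0.053 ]
 [0.427  0.2394 0.053 ]]
bar [(array([0.5016, 0.152 , 0.0809]), np.float64(0.0027771721194073096)), (array([0.4977, 0.2144, 0.0766]), np.float64(0.0009649925837257935)), (array([0.4997, 0.1831, 0.0788]), np.float64(0.0007311413739727579))]
bar z [[0.5018 0.1538 0.0785]
 [0.4976 0.2136 0.0785]]
bodytri [(array([0.3958, 0.0814, 0.0544]), np.float64(0.00237369224927699)), (array([0.3871, 0.2754, 0.0508]), np.float64(0.003856645075817774))]
deck tri [(array([ 0.5338, -0.1675,  0.0297]), np.float64(0.000988939685031202)), (array([ 0.5214, -0.3375,  0.0298]), np.float64(0.0028217978014737325)), (array([ 0.659 , -0.3495,  0.0972]), np.float64(0.0008981982889385212)), (array([ 0.673 , -0.1786,  0.0959]), np.float64(0.002398565504027955))]
deck [[ 0.5338 -0.1679  0.03  ]
 [ 0.5215 -0.339   0.03  ]] [[ 0.6579 -0.3479  0.1043]
 [ 0.6715 -0.1786  0.1043]]
0.17148479786951365 1.4988357828229961
0.1698272102279672 1.4905190064507217
0.13814434875199302 -0.07734970152285589
0.13673303232310727 -0.06523949183159349
```

```bash
cat >> h.py <<'E'
np.set_printoptions(precision=4,suppress=True)
U=np.array([.491,.1825,0]);UY=.051
DK=np.array([.5276,-.2534,.030]);DY=-.0735
def frame(o,yaw,tilt=0): # tilt raises +x edge
    return np.array(o,float),(R.from_euler('z',yaw)*R.from_euler('y',-tilt)).as_matrix()
def uni(p):o,M=frame(U,UY);return o+M@np.array(p,float)
def tooldown(yaw,tilt,ang): # tool z = -normal; ang: tool x relative to frame x
    return (R.from_matrix(frame([0]*3,yaw,tilt)[1])*R.from_euler('z',ang)*R.from_euler('x',np.pi)).as_matrix()
def delta(p,M,s=None):
    s=s or bot.observe();C=R.from_euler('xyz',s['tool_rot']).as_matrix()
    print('d',C.T@(np.array(p)-s['position']),'r',R.from_matrix(C.T@M).as_rotvec(),'q',s['qpos'])
def inunit(p):return frame(U,UY)[1].T@(np.array(p)-U)
E
python3 - <<'E'
from h import *
delta((.25,.40,.25),tooldown(UY,0,np.pi))
print(uni((105,0,0))if 0 else uni((.105,0,.16)))
E
```

```text
d [-0.1271 -0.1705 -0.019 ] r [-0.001  -0.0001 -0.3368] q [-1.3552  0.5219 -0.0363  1.5999  0.0212  1.0211 -0.1128]
[0.5959 0.1879 0.16  ]
```

```bash
echo '[[[0,-0.127,-0.17,-0.019,0,0,-0.337],[0,-0.127,-0.17,-0.019,0,0,-0.337],[0,-0.127,-0.17,-0.019,0,0,-0.337],[0,-0.127,-0.17,-0.019,0,0,-0.337],[0,-0.127,-0.17,-0.019,0,0,-0.337]]]' > mv.in && python3 nudge.py mv.in 30; python3 -c "
from h import *
delta(uni((.105,0,.15)),tooldown(UY,0,np.pi))"
```

```text
clock: 0.72
position: [0.251, 0.3993, 0.2507]
tool_rot: [3.142, 0.001, -3.093]
force: [0.5, 1.6, 0.7]
grip_width: -0.0003
finger_force: 0.0
d [-0.3341 -0.2279  0.1008] r [ 0.0001  0.0005 -0.0024] q [-1.0577  0.2552 -0.0938  1.9634  0.0302  0.924   0.4527]
```

```bash
echo '[[[0,-0.334,-0.228,0.04,0,0,0],[0,-0.334,-0.228,0.04,0,0,0],[0,-0.334,-0.228,0.04,0,0,0],[0,-0.334,-0.228,0.04,0,0,0],[0,-0.334,-0.228,0.04,0,0,0]]]' > mv.in && python3 nudge.py mv.in && echo '[[[0,-0.05,-0.03,0.06,0,0,0]]]' > mv.in && python3 nudge.py mv.in; python3 -c "
from h import *
delta(uni((.095,0,.091)),tooldown(UY,0,np.pi))"
```

```text
clock: 1.35
position: [0.5171, 0.2388, 0.219]
tool_rot: [3.141, -0.0, -3.089]
force: [0.2, 0.8, -0.1]
grip_width: 0.0001
finger_force: 0.0
clock: 1.48
position: [0.5576, 0.218, 0.1756]
tool_rot: [3.14, 0.004, -3.091]
force: [0.9, 1.2, -0.3]
grip_width: 0.0003
finger_force: 0.0
d [-0.0264 -0.0322  0.0846] r [ 0.0016  0.0044 -0.0006] q [-0.5029  0.5412  0.0445  1.7325 -0.0297  0.8639  1.1756]
```

```bash
echo '[[[0,-0.03,-0.032,0.01,0,0,0],[0,-0.03,-0.032,0.08,0,0,0],[0,-0.03,-0.032,0.08,0,0,0],[0,-0.03,-0.032,0.08,0,0,0]]]' > mv.in && python3 nudge.py mv.in; python3 -c "
from h import *
s=bot.observe();print(s['force'],inunit(s['position']))
T=bot.grab_frame('top');S=bot.grab_frame('scene');cv2.imwrite('pics/b.png',np.hstack([cv2.resize(T[204:288,152:264],(400,300),interpolation=2),cv2.resize(S[170:233,286:370],(400,300),interpolation=2)]))
print(proj('scene',uni((.063,0,.092))), proj('top',uni((.06,0,.102))))"
```

```text
clock: 1.98
position: [0.5856, 0.189, 0.0954]
tool_rot: [3.141, -0.0, -3.089]
force: [-0.0, 0.3, 0.9]
grip_width: -0.0002
finger_force: 0.0
[-0.0168  0.2605  0.8765] [0.0948 0.0017 0.0954]
[[330.7984 195.1742]] [[203.8495 225.6659]]
```

View pics/b.png

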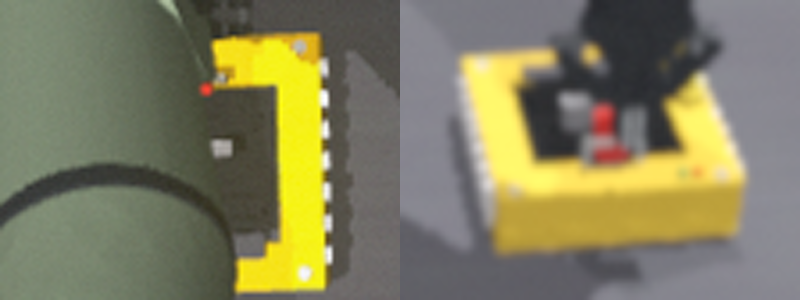

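The scene view shows the shut fingertips at about crop (635,130), just in front of the red paddle at (602,120). The cover is still in. I'll check the projected tip against this.

```bash
python3 -c "
from h import *
s=bot.observe()
for p in (s['position'],s['position']+[0,.0145,0],s['position']-[0,.0145,0],uni((.063,.016,.092)),uni((.063,-.016,.092)),uni((.061,.0215,.079)),uni((.061,-.0215,.079))): print((proj('scene',p)[0]-[286,170])*4.762)
delta(uni((.080,0,.091)),tooldown(UY,0,np.pi))"
```

```text
[224.7607 139.5984]
[244.087  138.7579]
[205.4243 140.4392]
[234.0249 118.3612]
[192.6045 121.4001]
[239.4283 130.1725]
[184.1331 134.2537]
d [ 0.0157 -0.0017  0.0057] r [0.001  0.0024 0.0012] q [-0.4338  0.6711  0.0381  1.7337 -0.0355  0.7349  1.2454]
```

```bash
echo '[[[0,0.008,-0.001,0.004,0,0,0],[0,0.014,-0.001,0.004,0,0,0],[0,0.014,-0.001,0.004,0,0,0]]]' > mv.in && python3 nudge.py mv.in; echo '[[[0,0.002,0,0,0,0,0],[0,0.004,0,0,0,0,0],[0,0.004,0,0,0,0,0]]]' > mv.in && python3 nudge.py mv.in;python3 -c "
from h import *
s=bot.observe();print(s['force'],inunit(s['position']))"
```

```text
clock: 2.45
position: [0.5713, 0.1863, 0.0912]
tool_rot: [3.141, 0.0, -3.09]
force: [-0.3, -0.3, 0.3]
grip_width: 0.0004
finger_force: 0.0
clock: 2.82
position: [0.5676, 0.186, 0.0907]
tool_rot: [-3.142, -0.0, -3.09]
force: [-0.6, 0.1, -0.3]
grip_width: -0.0003
finger_force: 0.0
[-0.5953  0.1209 -0.3389] [ 0.0767 -0.0004  0.0907]
```

```bash
for i in 1 2 3; do echo '[[[0,0.001,0,0,0,0,0],[0,0.002,0,0,0,0,0]]]' > mv.in && python3 nudge.py mv.in | sed -n '2p;4p'; done
```

```text
position: [0.5657, 0.1858, 0.0907]
force: [0.2, 0.8, -0.1]
position: [0.5643, 0.1858, 0.0909]
force: [5.6, -0.4, -1.1]
position: [0.5627, 0.1857, 0.0911]
force: [6.7, -0.1, 0.3]
```

```bash
for i in 1 2; do echo '[[[0,0.0005,0,0,0,0,0],[0,0.001,0,0,0,0,0]]]' > mv.in && python3 nudge.py mv.in | sed -n '2p;4p'; done;  python3 -c "
from h import *
S=bot.grab_frame('scene');cv2.imwrite('pics/c.png',cv2.resize(S[170:233,286:370],(400,300),interpolation=2))"
```

```text
position: [0.5618, 0.1856, 0.0912]
force: [7.7, -1.3, 1.4]
position: [0.5609, 0.1856, 0.0913]
force: [4.9, -0.4, 2.4]
```

View pics/c.png

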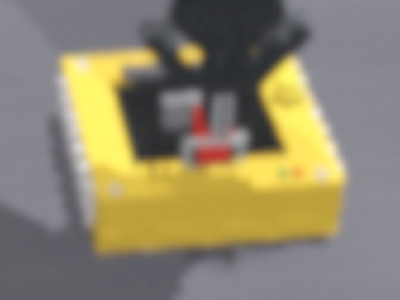

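The bar is at (180,93), almost unchanged. The cover doesn't clearly look popped, although the force dropped. I'll press a little further.

```bash
for i in 1 2; do echo '[[[0,0.0005,0,0,0,0,0],[0,0.001,0,0,0,0,0],[0,0.001,0,0,0,0,0]]]' > mv.in && python3 nudge.py mv.in | sed -n '2p;4p'; done;  python3 -c "
from h import *
a=cv2.imread('pics/scene0.png')
S=bot.grab_frame('scene');cv2.imwrite('pics/d.png',S)
def g(S):
    m=cv2.inRange(cv2.cvtColor(S[180:200,316:332],cv2.COLOR_BGR2HSV),(0,0,115),(180,70,255));print((m>0).astype(int))
g(a);g(S)"
```

```text
position: [0.5599, 0.1856, 0.0913]
force: [5.2, -1.3, 1.9]
position: [0.559, 0.1855, 0.0913]
force: [7.1, -0.2, 0.8]
[[0 0 0 0 0 0 0 0 0 0 0 0 0 0 0 0]
 [0 0 0 0 0 0 0 0 0 0 0 0 0 0 0 0]
 [0 0 0 0 0 0 0 0 0 0 0 0 0 0 0 0]
 [0 0 0 0 0 0 0 0 1 1 1 1 1 1 1 1]
 [1 1 1 1 1 1 1 1 1 1 1 1 1 1 1 1]
 [1 1 1 1 1 1 0 0 0 0 0 0 0 0 0 0]
 [0 0 0 0 0 0 0 0 0 0 0 0 0 0 0 0]
 [0 0 0 0 0 0 0 0 0 0 0 0 0 0 0 0]
 [0 0 0 0 0 0 0 0 0 0 0 0 0 0 0 0]
 [0 0 0 0 1 1 1 1 1 1 1 1 1 1 1 1]
 [0 0 0 1 1 1 1 1 1 1 1 1 1 1 1 1]
 [0 0 0 1 1 1 1 1 1 1 1 1 1 1 1 1]
 [0 0 0 0 1 1 1 1 1 1 1 0 0 0 0 0]
 [0 0 0 0 0 1 1 1 1 1 0 0 0 0 0 0]
 [0 0 0 0 0 0 1 1 1 1 0 0 0 0 0 0]
 [0 0 0 0 0 0 0 0 0 1 0 0 0 0 0 0]
 [0 0 0 0 0 0 0 0 0 0 0 0 0 0 0 0]
 [0 0 0 0 0 0 0 0 0 0 0 0 0 0 0 0]
 [0 0 0 0 0 0 0 0 0 1 1 0 0 0 0 0]
 [0 0 0 0 0 0 0 0 1 1 1 1 1 1 1 1]]
[[0 0 0 0 0 0 0 0 0 0 0 0 0 0 0 0]
 [0 0 0 0 0 0 0 0 0 0 0 0 0 0 0 0]
 [0 0 0 0 0 0 0 0 0 0 0 0 0 0 0 0]
 [0 0 0 1 0 0 0 0 0 0 0 0 0 0 0 0]
 [1 1 1 0 0 0 0 0 0 0 0 0 0 0 0 0]
 [0 0 0 0 0 0 0 0 0 0 0 0 0 0 0 0]
 [0 0 0 0 0 0 0 0 0 0 0 0 0 0 0 0]
 [0 0 0 0 0 0 1 0 0 0 0 0 0 0 0 0]
 [0 0 0 0 1 1 1 1 1 0 0 0 0 0 0 0]
 [0 0 0 0 0 1 1 1 1 0 0 0 0 0 0 0]
 [0 0 0 0 0 1 1 1 1 1 1 0 0 0 0 0]
 [0 0 0 0 0 0 1 1 1 1 1 1 0 0 0 1]
 [0 0 0 0 0 0 1 1 1 1 0 0 0 0 0 1]
 [0 0 0 0 0 0 0 0 0 1 0 0 0 0 0 1]
 [0 0 0 0 0 0 0 0 0 0 0 0 0 0 0 1]
 [0 0 0 0 0 0 0 0 0 0 0 0 0 0 0 1]
 [0 0 0 0 0 0 0 0 0 0 0 0 0 0 1 1]
 [0 0 0 0 0 0 0 0 0 0 0 0 0 0 1 1]
 [0 0 0 0 0 0 0 0 0 1 1 0 0 0 1 1]
 [0 0 0 0 0 0 0 0 0 1 1 1 1 1 1 1]]
```

```bash
echo '[[[0,0.0005,0,0,0,0,0],[0,0.001,0,0,0,0,0],[0,0.001,0,0,0,0,0]]]' > mv.in && python3 nudge.py mv.in | sed -n '2p;4p'; echo '[[[0,-0.01,0,0,0,0,0],[0,-0.03,0,0,0,0,0],[0,-0.03,0,-0.06,0,0,0],[0,-0.03,0.04,-0.12,0,0,0],[0,-0.03,0.08,-0.16,0,0,0]]]' > mv.in && python3 nudge.py mv.in; echo '[[[0,0,0.05,0,0,0,0],[0,0,0.1,0,0,0,0],[0,0,0.1,0,0,0,0]]]' > mv.in && python3 nudge.py mv.in; python3 -c "
from h import *
a=cv2.imread('pics/scene0.png')
S=bot.grab_frame('scene');T=bot.grab_frame('top');cv2.imwrite('pics/e_s.png',S);cv2.imwrite('pics/e_t.png',T)
cv2.imwrite('pics/e.png',np.hstack([cv2.resize(T[204:288,152:264],(400,300),interpolation=2),cv2.resize(S[170:233,286:370],(400,300),interpolation=2)]))
for t in (0,.14):
  o,M=frame(uni((-.063,0,.048)),UY,t);X=[o+M@np.array(v) for v in ((.077,.03,.0295),(.077,-.03,.0295),(.071,0,.0295))]
  print(t,(proj('top',X)-[152,204])*400/112,(proj('scene',X)-[286,170])*4.762)"
```

```text
position: [0.558, 0.1855, 0.0913]
force: [8.5, -0.8, 0.7]
clock: 5.92
position: [0.5828, 0.2645, 0.2502]
tool_rot: [-3.141, -0.0, -3.092]
force: [-0.3, 0.8, -1.2]
grip_width: -0.0
finger_force: 0.0
clock: 6.3
position: [0.5756, 0.3687, 0.2472]
tool_rot: [3.141, -0.002, -3.085]
force: [0.1, -0.2, 0.5]
grip_width: -0.0003
finger_force: 0.0
0 [[151.7837 141.9982]
 [231.3027 139.4569]
 [191.6456 148.7193]] [[237.2067  96.4709]
 [162.0469 101.9267]
 [198.1877  94.9052]]
0.14 [[149.1827 148.0896]
 [229.455  145.5277]
 [189.6068 154.8277]] [[236.7749  82.0511]
 [161.492   87.4766]
 [197.6514  81.431 ]]
```

View pics/e.png

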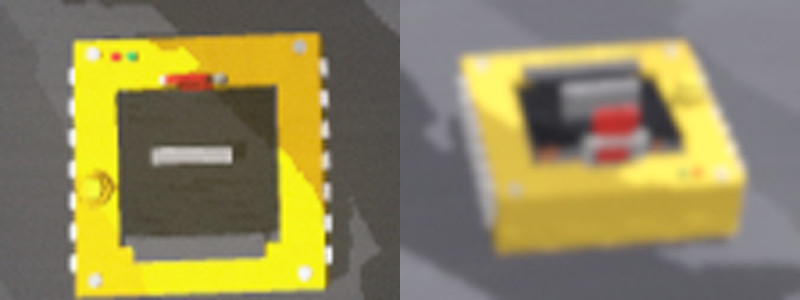

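The cover has popped: the bar moved from row 149 to 155 in the top crop, and the orange ejector springs show at scene crop (548,155) and (655,150). Next is the grasp.

```bash
cat >> h.py <<'E'
def cov(t,p,dx=0,dz=0): # TCP target in cover frame, cover hinged at slot w/ tilt t, slot shift
    o,M=frame(uni((-.063+dx,0,.048+dz)),UY,t);return o+M@np.array(p),tooldown(UY,t,np.pi/2)
E
python3 -c "
from h import *
delta(*cov(.14,(.071,0,.10)))"
```

```text
d [ 0.1022 -0.1769  0.0909] r [-0.1116 -0.1101  1.5688] q [-0.6776  0.6046  0.0459  1.4134 -0.0287  1.1258  0.9952]
```

```bash
echo '[[[0.04,0.102,-0.177,0,-0.11,-0.11,1.569],[0.04,0.102,-0.177,0,-0.11,-0.11,1.569],[0.04,0.102,-0.177,0,-0.11,-0.11,1.569],[0.04,0.102,-0.177,0,-0.11,-0.11,1.569],[0.04,0.102,-0.177,0,-0.11,-0.11,1.569]]]' > mv.in && python3 nudge.py mv.in>/dev/null;  python3 -c "
from h import *
delta(*cov(.14,(.071,0,.08)))"
```

```text
d [ 0.0038 -0.0057  0.1115] r [-0.044 -0.044  0.625] q [-0.6996  0.2907  0.278   1.9455 -0.0984  0.8284  0.3053]
```

```bash
echo '[[[0.04,0.004,-0.006,0.06,-0.044,-0.044,0.625],[0.04,0.004,-0.006,0.11,-0.044,-0.044,0.625],[0.04,0.004,-0.006,0.11,-0.044,-0.044,0.625],[0.04,0.004,-0.006,0.11,-0.044,-0.044,0.625],[0.04,0.004,-0.006,0.11,-0.044,-0.044,0.625]]]' > mv.in && python3 nudge.py mv.in;  python3 -c "
from h import *
delta(*cov(.14,(.071,0,.009)))
S=bot.grab_frame('scene');T=bot.grab_frame('top')
cv2.imwrite('pics/f.png',np.hstack([cv2.resize(T[194:299,132:272],(400,300),interpolation=2),cv2.resize(S[140:230,276:396],(400,300),interpolation=2)]))"
```

```text
clock: 7.65
position: [0.4868, 0.1842, 0.138]
tool_rot: [3.002, 0.001, 1.631]
force: [0.2, 0.2, -0.6]
grip_width: 0.0403
finger_force: 0.0
d [-0.0019  0.0002  0.0719] r [-0.0008 -0.      0.0096] q [-0.8233  0.4693  0.4037  2.0841 -0.2538  0.5062 -0.1949]
```

View pics/f.png

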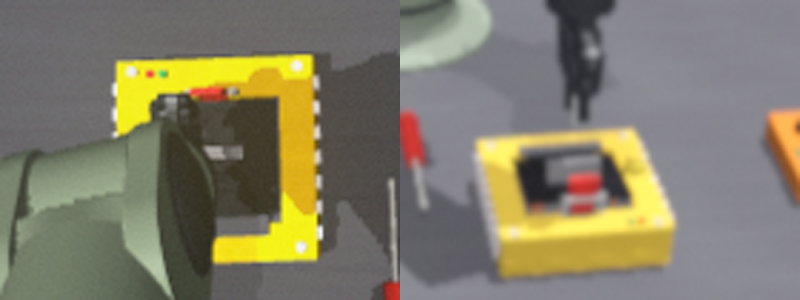

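The open fingers at (578,110) are lined up above the grip bar at (578,160), so I'll descend and grip.

```bash
echo '[[[0.04,-0.002,0,0.03,0,0,0.01],[0.04,-0.002,0,0.058,0,0,0.01],[0.04,-0.002,0,0.069,0,0,0.01],[0.04,-0.002,0,0.069,0,0,0.01]]]' > mv.in && python3 nudge.py mv.in; echo '[[[0,0,0,0,0,0,0],[0,0,0,0,0,0,0],[0,0,0,0,0,0,0]]]' > mv.in && python3 nudge.py mv.in 60; python3 -c "
from h import *
delta(*cov(.14,(.071,0,.009)))"
```

```text
clock: 8.25
position: [0.4965, 0.1832, 0.0696]
tool_rot: [3.003, -0.0, 1.622]
force: [-1.7, 0.5, 0.8]
grip_width: 0.0399
finger_force: 0.0
clock: 8.62
position: [0.4969, 0.1839, 0.0703]
tool_rot: [3.001, -0.001, 1.622]
force: [1.1, -0.6, 3.7]
grip_width: 0.0103
finger_force: 62.5
d [-0.0011 -0.0004  0.0035] r [ 0.0007 -0.0012  0.0003] q [-0.7334  0.5973  0.307   2.0969 -0.3265  0.3576 -0.1367]
```

```bash
cat >> h.py <<'E'
def swing(ts,piv,s=None): # rotate current pose about pivot (world) around unit -y by each t
    s=s or bot.observe();C=R.from_euler('xyz',s['tool_rot']).as_matrix();p=s['position']
    ax=-frame([0]*3,UY)[1][:,1]
    for t in ts:
        Q=R.from_rotvec(ax*t).as_matrix();print(t,C.T@(piv+Q@(p-piv)-p),R.from_matrix(C.T@Q@C).as_rotvec())
E
python3 -c "
from h import *
swing((.065,.13,.195,.26),uni((-.063,0,.048)))"
```

```text
0.065 [ 0.     -0.001  -0.0046] [-0.065  -0.     -0.0001]
0.13 [ 0.     -0.0022 -0.0092] [-0.13   -0.     -0.0002]
0.195 [ 0.     -0.0038 -0.0136] [-0.195  -0.0001 -0.0002]
0.26 [ 0.     -0.0056 -0.0179] [-0.26   -0.0001 -0.0003]
```

```bash
echo '[[[0,0,-0.001,-0.0046,-0.065,0,0],[0,0,-0.0022,-0.0092,-0.13,0,0],[0,0,-0.0022,-0.0092,-0.13,0,0]]]' > mv.in && python3 nudge.py mv.in; echo '[[[0,0,-0.0013,-0.0046,-0.065,0,0],[0,0,-0.003,-0.009,-0.13,0,0],[0,0,-0.003,-0.009,-0.13,0,0],[0,0,-0.003,-0.009,-0.13,0,0]]]' > mv.in && python3 nudge.py mv.in; python3 -c "
from h import *
s=bot.observe();print(inunit(s['position']),s['moment'],bot.observe()['force'])"
```

```text
clock: 9.0
position: [0.4932, 0.1839, 0.0791]
tool_rot: [2.87, -0.001, 1.623]
force: [3.3, -2.0, 3.4]
grip_width: 0.0106
finger_force: 62.0
clock: 9.5
position: [0.4919, 0.1885, 0.0999]
tool_rot: [2.769, 0.012, 1.624]
force: [3.1, 4.0, -2.5]
grip_width: 0.0106
finger_force: 68.8
[0.0012 0.0059 0.0999] [ 0.7113 -0.5605  0.1481] [ 3.0695  3.9907 -2.4785]
```

```bash
python3 -c "
from h import *
s=bot.observe();print(s['qpos'],s['position'],s['tool_rot'],s['grip_width'])
T=bot.grab_frame('top');S=bot.grab_frame('scene')
cv2.imwrite('pics/g.png',np.hstack([cv2.resize(T[194:299,132:272],(400,300),interpolation=2),cv2.resize(S[160:235,286:386],(400,300),interpolation=2)]))
C=R.from_euler('xyz',s['tool_rot']).as_matrix()
print('tongue in unit',inunit(s['position']+C@tooldown(0,0,np.pi/2).T@np.array([-.071,0,-.0125])))"
```

```text
[-1.1018  0.5936  0.6636  2.2744 -1.2645  0.1644  0.7056] [0.4919 0.1885 0.0999] [2.7692 0.0118 1.6241] 0.010616740463286449
tongue in unit [-0.0604  0.0054  0.0624]
```

View pics/g.png

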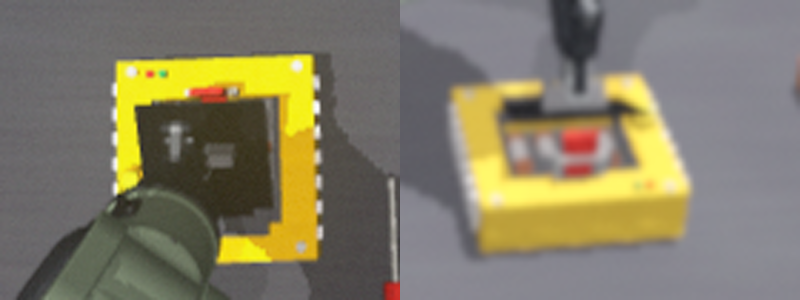

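```bash
python3 -c "
from h import *
for a,b in (((310.3,187.5),(225.8,228.3)),((350,191),(180,231.8))):
    X,e=tri(a,b);print(inunit(X),e)
s=bot.observe();C=R.from_euler('xyz',s['tool_rot']).as_matrix();M=C@tooldown(0,0,np.pi/2).T
print(M)
for v in ((.047,-.06,-.0075),(.047,.06,-.0075),(-.063,-.04,-.0085),(-.063,.04,-.0085),(-.071,0,-.0125+0)):
    X=s['position']+M@(np.array(v)+[0,0,0]);print(inunit(X),(proj('top',X)[0]-[132,194])*400/140,(proj('scene',X)[0]-[286,160])*4)
print(s['force'],s['moment'])
"
```

```text
[ 0.049  -0.0671  0.1229] 0.013234961540093525
[0.0471 0.0701 0.0924] 0.009073933164800069
[[ 0.929  -0.0528 -0.3662]
 [ 0.0531  0.9985 -0.0093]
 [ 0.3662 -0.0108  0.9305]]
[ 0.0492 -0.0533  0.1117] [261.7314  99.5866] [119.2151 118.4098]
[0.049  0.0667 0.1104] [131.4868 104.1361] [249.4986 110.0306]
[-0.0528 -0.034   0.0703] [248.6941 211.4842] [119.4051  93.1119]
[-0.053   0.046   0.0694] [164.0486 214.2763] [200.2948  88.0075]
[-0.0589  0.0059  0.0632] [207.7004 219.081 ] [158.3252  92.8815]
[ 0.7284  0.1002 -1.3   ] [ 0.0046  0.4849 -0.0032]
```

```bash
python3 -c "
from h import *
S=bot.grab_frame('scene');T=bot.grab_frame('top')
cv2.imwrite('pics/h.png',np.hstack([cv2.resize(S[168:213,306:366],(800,600),interpolation=2)]))
s=bot.observe();C=R.from_euler('xyz',s['tool_rot']).as_matrix();M=C@tooldown(0,0,np.pi/2).T
cs=((.118,-.06,0.005),(.118,.06,0.005),(.118,-.06,0),(.118,.06,0),(.065,-.03,.0295),(.065,.03,.0295))
for nm,o,Q in (('out',s['position']+M@np.array([-.071,0,-.0125]),M),('in',*frame(uni((-.063,0,.048)),UY,.372))):
  for v in cs:
    X=o+Q@np.array(v);print(nm,v,(proj('scene',X)[0]-[306,168])*13.33)
"
```

```text
out (0.118, -0.06, 0.005) [129.3753 288.6203]
out (0.118, 0.06, 0.005) [564.5416 261.0188]
out (0.118, -0.06, 0) [129.7751 306.54  ]
out (0.118, 0.06, 0) [564.5353 278.8669]
out (0.065, -0.03, 0.0295) [201.528  154.8994]
out (0.065, 0.03, 0.0295) [412.5668 141.8544]
in (0.118, -0.06, 0.005) [101.9764 330.0146]
in (0.118, 0.06, 0.005) [533.136  298.6516]
in (0.118, -0.06, 0) [102.5333 347.7189]
in (0.118, 0.06, 0) [533.2878 316.2876]
in (0.065, -0.03, 0.0295) [172.9311 194.7638]
in (0.065, 0.03, 0.0295) [382.1054 179.8971]
```

View pics/h.png

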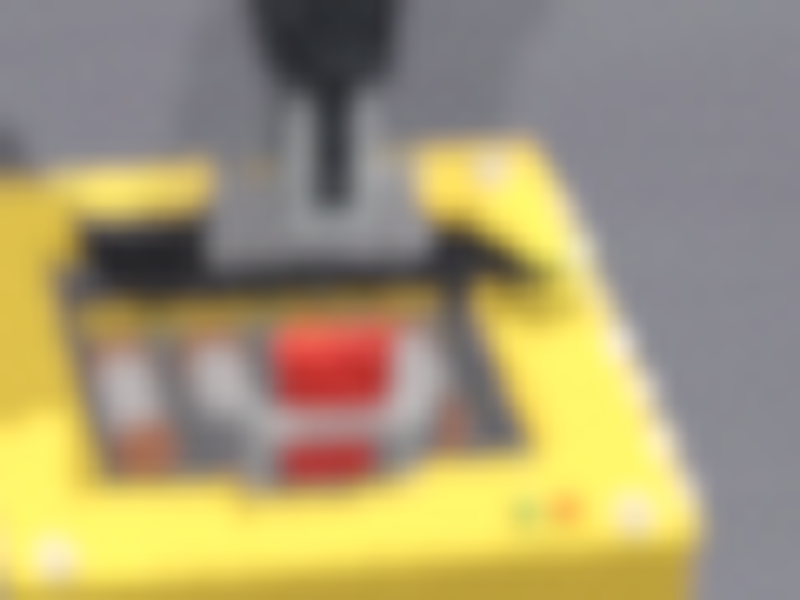

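The grip bar's top edge runs (215,155)–(415,145) and the plate's near edge (85,297)–(550,280). Both match the projection for a cover sitting true in the fingers with its tongue just above the lip, so it is out of the slot at about 0.37 rad tilt. The wrist is near its joint limits here, so I'll lift and move outward.

```bash
python3 -c "
from h import *
s=bot.observe();p=s['position'];M=tooldown(UY,.372,np.pi/2)
delta(p+[.003,-.003,.03],M);delta(p+[.05,-.01,.12],M)"
```

```text
d [-0.0033  0.0136 -0.0268] r [ 0.0031  0.008  -0.0039] q [-1.0985  0.5917  0.6608  2.2719 -1.2638  0.1629  0.6959]
d [-0.0129  0.09   -0.0934] r [ 0.0031  0.008  -0.0039] q [-1.0985  0.5917  0.6608  2.2719 -1.2638  0.1629  0.6959]
```

```bash
echo '[[[0,-0.002,0.006,-0.013,0,0.004,0],[0,-0.003,0.0136,-0.027,0.003,0.008,0],[0,-0.007,0.045,-0.055,0.003,0.008,0],[0,-0.013,0.09,-0.093,0.003,0.008,0],[0,-0.013,0.09,-0.093,0.003,0.008,0]]]' > mv.in && python3 nudge.py mv.in;  python3 -c "
from h import *
s=bot.observe();print(s['qpos'],inunit(s['position']))"
```

```text
clock: 10.32
position: [0.5464, 0.1787, 0.2236]
tool_rot: [2.765, -0.001, 1.617]
force: [-0.1, -0.3, -1.2]
grip_width: 0.0104
finger_force: 60.9
[-1.3365  0.5966  1.1819  2.0863 -0.8942  0.5817  0.4269] [ 0.0552 -0.0066  0.2236]
```

```bash
cat >> h.py <<'E'
def dk(x,h,y=0,t=.5): # TCP with tongue edge at deck x, height h
    o,M=frame(DK,DY,.5);return o+M@np.array([.071+x,y,.0125+h]),tooldown(DY,t,np.pi/2)
E
python3 -c "
from h import *
for a in ((.02,.12),(.01,.03)):
  print(dk(*a)[0]);delta(*dk(*a))"
```

```text
[ 0.5439 -0.2546  0.1899]
d [-0.4328 -0.0331  0.0224] r [-0.123  -0.0521  0.1077] q [-1.3365  0.5966  1.1819  2.0863 -0.8942  0.5817  0.4269]
[ 0.5782 -0.2571  0.1061]
d [-0.437  -0.0322  0.1129] r [-0.123  -0.0521  0.1077] q [-1.3365  0.5966  1.1819  2.0863 -0.8942  0.5817  0.4269]
```

```bash
echo '[[[0,-0.433,-0.02,0,-0.123,-0.052,0.108],[0,-0.433,-0.02,0,-0.123,-0.052,0.108],[0,-0.433,-0.02,0,-0.123,-0.052,0.108],[0,-0.433,-0.02,0,-0.123,-0.052,0.108],[0,-0.433,-0.02,0,-0.123,-0.052,0.108]]]' > mv.in && python3 nudge.py mv.in;  python3 -c "
from h import *
delta(*dk(.02,.12))"
```

```text
clock: 10.95
position: [0.5468, -0.0752, 0.2149]
tool_rot: [2.648, -0.0, 1.498]
force: [0.6, 0.6, -1.1]
grip_width: 0.0105
finger_force: 60.8
d [-0.1792 -0.0029  0.0268] r [-0.0067 -0.0007  0.0009] q [-0.6428  0.3463  0.8174  2.2477 -1.071   0.2901  0.9947]
```

```bash
echo '[[[0,-0.179,-0.003,0.02,-0.007,0,0],[0,-0.179,-0.003,0.02,-0.007,0,0],[0,-0.179,-0.003,0.02,-0.007,0,0],[0,-0.179,-0.003,0.02,-0.007,0,0]]]' > mv.in && python3 nudge.py mv.in;  python3 -c "
from h import *
delta(*dk(.02,.12));delta(*dk(.012,.04))"
```

```text
clock: 11.45
position: [0.5414, -0.2541, 0.1963]
tool_rot: [2.64, -0.0, 1.499]
force: [1.3, 0.1, -1.2]
grip_width: 0.0103
finger_force: 60.8
d [-0.0003 -0.0008  0.0068] r [ 0.0011 -0.0011  0.0011] q [ 0.0091  0.4224  0.5476  2.1264 -1.213   0.4288  1.4736]
d [-0.0004 -0.0089  0.0868] r [ 0.0011 -0.0011  0.0011] q [ 0.0091  0.4224  0.5476  2.1264 -1.213   0.4288  1.4736]
```

```bash
echo '[[[0,0,-0.004,0.03,0,0,0],[0,0,-0.009,0.06,0,0,0],[0,0,-0.009,0.075,0,0,0],[0,0,-0.009,0.075,0,0,0]]]' > mv.in && python3 nudge.py mv.in;  python3 -c "
from h import *
delta(*dk(.012,.04))
o,M=frame(DK,DY,.5)
T=bot.grab_frame('top');S=bot.grab_frame('scene');cv2.imwrite('pics/i_t.png',T);cv2.imwrite('pics/i_s.png',S)
def pr(v,n):return proj(n,o+M@np.array(v))[0]
for y in (-.06,.06):
  for x in (.012+.008,.012+.118): print(y,x,'top',pr((x,y,.05),'top'),'scene',pr((x,y,.05),'scene'))
g=cv2.cvtColor(T,cv2.COLOR_BGR2GRAY)
for r in (200,210,220):print(r,g[r,332:412])
g=cv2.cvtColor(S,cv2.COLOR_BGR2GRAY)
for r in (198,200,203,206):print(r,g[r,170:245])
"
```

```text
clock: 11.95
position: [0.5689, -0.2555, 0.1256]
tool_rot: [2.643, -0.002, 1.498]
force: [-1.2, -0.4, -1.5]
grip_width: 0.0107
finger_force: 60.8
d [-0.001   0.0009  0.0116] r [-0.0012 -0.0017 -0.0004] q [ 0.4229  0.5263 -0.0141  2.0922 -1.2639  0.1619  1.5618]
-0.06 0.02 top [391.428  242.4664] scene [194.533  197.0684]
-0.06 0.13 top [399.157  204.1422] scene [186.4804 200.9865]
0.06 0.02 top [346.3027 238.2914] scene [226.917  197.0565]
0.06 0.13 top [352.3164 199.9132] scene [221.5033 200.9858]
200 [109 106 104  94  87 102 103 154 239 245 245 245 245 245 245 244 244 244
 245 243 232 198 187 143 146 149 166 172 206 221 222 222 221 223 222 222
 221 222 221 227 243 244 243 244 244 244 245 244 244 244 244 244 243 244
 244 244 244 243 244 244 244 243 244 244 243 243 243 244 243 243 242 237
 173 107 107 109 107 108 107 108]
210 [107 104  95  88 105 125 200 246 246 246 246 245 245 242 233 233 233 233
 219  94  62  62  61  63  64  64  64  65  63  63  63  63  64  60  66  61
  63  61  60  62  61  61  62  64  60  61  60  58  59  58  59  60  57  60
  56  57  57  56  62  63  62  63  60  61  6
[... 933 characters left out ...]
12 117 119 120 120 120 119 120 119 120 120 120 121 122 125 131 133
 134 134 134]
203 [137 133 121 105  97  96  95  96  95  94  94  95  94  95  94  94  94  95
  94  95  94  94  94  93  94  93  95  94  94  94  95  93  95  94  95  95
  96  99 107 112 113 117 121 121 121 121 121 121 121 122 122 121 121 120
 120 120 120 121 121 121 121 121 120 120 120 121 122 126 132 134 136 136
 136 136 137]
206 [137 136 131 117 103  96  95  95  95  96  95  94  95  94  94  94  94  93
  93  94  97  99 100  99 100 100  99  96  95  94  95  93  94  94  96 102
 110 116 122 121 121 121 120 119 120 121 120 119 117 116 118 118 117 117
 117 118 117 117 118 120 122 124 126 127 128 130 133 135 135 136 136 136
 136 137 137]
```

The mask rows put the plate at about top columns 350–396, which matches the prediction. But the wrist is sitting at its J5 and J6 limits. I'll back off and bring the elbow round to the other side (J5 > 0) by leaning the tool sideways.

```bash
cat >> h.py <<'E'
def pose(p,t,lean): # tilt t, lean about deck x
    return np.array(p),(R.from_euler('z',DY)*R.from_euler('x',lean)).as_matrix()@tooldown(0,t,np.pi/2)
E
python3 -c "
from h import *
delta(*pose((.60,-.25,.28),0,0))
delta(*pose((.60,-.25,.28),0,-.5))"
```

```text
d [ 0.0087  0.1001 -0.1197] r [0.4998 0.0034 0.0007] q [ 0.4175  0.5239 -0.0073  2.0923 -1.2639  0.1608  1.562 ]
d [ 0.0087  0.1001 -0.1197] r [ 0.4894 -0.4861 -0.1242] q [ 0.4175  0.5239 -0.0073  2.0923 -1.2639  0.1608  1.562 ]
```

```bash
echo '[[[0,0,0.01,-0.06,0,0,0],[0,0.009,0.1,-0.12,0.5,0,0],[0,0.009,0.1,-0.12,0.5,0,0],[0,0.009,0.1,-0.12,0.489,-0.486,-0.124],[0,0.009,0.1,-0.12,0.489,-0.486,-0.124]]]' > mv.in && python3 nudge.py mv.in; python3 -c "
from h import *
delta(*pose((.60,-.25,.28),0,-.5))"
```

```text
clock: 12.68
position: [0.601, -0.2494, 0.2844]
tool_rot: [2.972, 0.235, 1.494]
force: [0.3, -0.3, -3.5]
grip_width: 0.0103
finger_force: 60.7
d [ 0.0004 -0.0017  0.0042] r [ 0.167  -0.2641 -0.0259] q [-0.3819  0.5426  0.868   1.713  -0.3125  0.8389  0.4878]
```

```bash
echo '[[[0,0,0,0,0.167,-0.264,-0.026],[0,0,0,0,0.2,-0.46,-0.05],[0,0,0,0,0.2,-0.56,-0.06],[0,0,0,0,0.2,-0.56,-0.06]]]' > mv.in && python3 nudge.py mv.in; python3 -c "
from h import *
delta(*pose((.60,-.25,.28),.5,-.8))
delta(*pose((.58,-.25,.25),.5,-.5))"
```

```text
clock: 13.18
position: [0.6021, -0.2445, 0.2793]
tool_rot: [-3.083, 0.795, 1.539]
force: [0.5, -0.7, -1.3]
grip_width: 0.0106
finger_force: 60.9
d [-0.0044 -0.0017  0.0036] r [-0.5289 -0.0117  0.0273] q [-0.7083  0.9114  1.1434  1.673  -0.0121  0.8996  0.1406]
d [ 0.0166 -0.0204  0.0262] r [-0.5294  0.2835  0.098 ] q [-0.7083  0.9114  1.1434  1.673  -0.0121  0.8996  0.1406]
```

```bash
python3 -c "
from h import *
delta(*pose((.60,-.25,.28),0,.7))"
```

```text
d [-0.0044 -0.0017  0.0036] r [-0.0451  1.4952  0.0017] q [-0.7083  0.9114  1.1434  1.673  -0.0121  0.8996  0.1406]
```

```bash
echo '[[[0,0,0,0,0,1.495,0],[0,0,0,0,0,1.495,0],[0,0,0,0,0,1.495,0],[0,0,0,0,0,1.495,0],[0,0,0,0,0,1.495,0]]]' > mv.in && python3 nudge.py mv.in >/dev/null; python3 -c "
from h import *
delta(*pose((.60,-.25,.28),0,.9))"; echo '[[[0,0,0,0,0,0.8,0],[0,0,0,0,0,0.8,0],[0,0,0,0,0,0.8,0],[0,0,0,0,0,0.8,0]]]' > mv.in && python3 nudge.py mv.in; python3 -c "
from h import *
delta(*pose((.60,-.25,.28),.5,.9))
delta(*pose((.57,-.25,.25),.5,.5))"
```

```text
d [-0.0017 -0.0005  0.0033] r [-0.0265  0.7472 -0.0232] q [-0.0147  0.6559  0.6679  1.4138 -0.5229  1.3316  0.6455]
clock: 14.3
position: [0.6003, -0.2499, 0.2826]
tool_rot: [-3.084, -0.899, 1.444]
force: [-0.2, 0.9, -1.6]
grip_width: 0.0107
finger_force: 60.9
d [-0.0022 -0.0002  0.0016] r [-0.5156  0.0086 -0.0325] q [ 0.4409  0.8804  0.3966  1.2013 -0.9343  1.8096  0.821 ]
d [-0.028 -0.029  0.019] r [-0.5153 -0.3842 -0.1291] q [ 0.4409  0.8804  0.3966  1.2013 -0.9343  1.8096  0.821 ]
```

```bash
cat > arm.py <<'E'
from h import *
from itertools import product
from scipy.optimize import least_squares
Q=np.array([[-1.3552,.5219,-.0363,1.5999,.0212,1.0211,-.1128],[-1.0577,.2552,-.0938,1.9634,.0302,.924,.4527],[-.5029,.5412,.0445,1.7325,-.0297,.8639,1.1756],[-.4338,.6711,.0381,1.7337,-.0355,.7349,1.2454],[-.8233,.4693,.4037,2.0841,-.2538,.5062,-.1949],[-.7334,.5973,.307,2.0969,-.3265,.3576,-.1367],[-1.1018,.5936,.6636,2.2744,-1.2645,.1644,.7056],[-1.3365,.5966,1.1819,2.0863,-.8942,.5817,.4269],[-.6428,.3463,.8174,2.2477,-1.071,.2901,.9947],[.0091,.4224,.5476,2.1264,-1.213,.4288,1.4736],[.4229,.5263,-.0141,2.0922,-1.2639,.1619,1.5618],[-.3819,.5426,.868,1.713,-.3125,.8389,.4878],[-.7083,.9114,1.1434,1.673,-.0121,.8996,.1406],[.4409,.8804,.3966,1.2013,-.9343,1.8096,.821]])
P=np.array([[.17614,.59937,.23082],[.251,.3993,.2507],[.5576,.218,.1756],[.5856,.189,.0954],[.4868,.1842,.138],[.4969,.1839,.0703],[.4919,.1885,.0999],[.5464,.1787,.2236],[.5468,-.0752,.2149],[.5414,-.2541,.1963],[.5689,-.2555,.1256],[.601,-.2494,.2844],[.6021,-.2445,.2793],[.6003,-.2499,.2826]])
A=R.from_euler('xyz',[[-3.1406,0,2.8558],[3.142,.001,-3.093],[3.14,.004,-3.091],[3.141,0,-3.089],[3.002,.001,1.631],[3.001,-.001,1.622],[2.7692,.0118,1.6241],[2.765,-.001,1.617],[2.648,0,1.498],[2.64,0,1.499],[2.643,-.002,1.498],[2.972,.235,1.494],[-3.083,.795,1.539],[-3.084,-.899,1.444]])
def chain(q,sg,off):
    M=np.eye(3);out=[]
    for i in range(7):
        M=M@R.from_euler('zy'[i%2],sg[i]*q[i]+off[i]).as_matrix();out.append(M)
    return out
def fit():
    best=(9e9,)
    def res(off,sg):
        E=[]
        for q,a in zip(Q,A): E.append((R.from_matrix(chain(q,sg,off)[-1]).inv()*a).as_rotvec())
        return np.ravel(E)
    for s in product((1,-1),repeat=6):
        sg=(-1,)+s if 0 else s[:1]+(1,)+s[1:]
        for o7 in (0,1.57,3.14,-1.57):
            r=least_squares(res,[0]*6+[o7],args=(sg,),max_nfev=6)
            if r.cost<best[0]:best=(r.cost,sg,r.x)
    r=least_squares(res,best[2],args=(best[1],));sg,off=best[1],r.x
    B=[np.hstack([np.eye(3)]+chain(q,sg,off)) for q in Q]
    t=np.linalg.lstsq(np.vstack(B),P.ravel(),rcond=1e-6)[0]
    e=np.vstack(B)@t-P.ravel()
    print(r.cost,sg,off,'pos rms',np.sqrt(np.mean(e**2)));print(t.reshape(8,3))
    np.savez('arm.npz',sg=sg,off=off,t=t)
if __name__=='__main__':fit()
E
time timeout 300 python3 arm.py
```

```text
3.849895759024026e-06 (-1, 1, -1, 1, -1, 1, -1) [ 0.0003  0.0005 -0.0004 -0.0004  0.0004  0.0003  1.5705] pos rms 0.0001994136822490474
[[-0.     -0.      0.1604]
 [-0.0009 -0.0106  0.1604]
 [ 0.0009 -0.0106  0.2651]
 [-0.0002 -0.0189  0.2651]
 [ 0.0004 -0.0189  0.2105]
 [-0.0001 -0.0001  0.2105]
 [ 0.0002 -0.0001  0.164 ]
 [ 0.0002  0.0002  0.164 ]]
real	0m24.405s
user	0m24.814s
sys	0m0.101s
```

```bash
cat > ik.py <<'E'
from arm import *
z=np.load('arm.npz');SG,OFF,TT=z['sg'],z['off'],z['t'].reshape(8,3)
LO=np.array([-2.91,-.3,-1.5,.17,-1.26,.16,-2.52]);HI=np.array([2.91,2.13,1.42,2.43,4.41,1.93,2.52])
def fk(q):
    C=chain(q,SG,OFF);return TT[0]+sum(c@t for c,t in zip(C,TT[1:])),C[-1]
def err(q,p,M):
    a,C=fk(q);return np.r_[(p-a)*3,R.from_matrix(M@C.T).as_rotvec()]
def solve(p,M,q0,q5=None):
    f=lambda q:np.r_[err(q,p,M),[] if q5 is None else (q[4]-q5),1e-4*(q-q0)]
    r=least_squares(f,np.clip(q0,LO+.01,HI-.01),bounds=(LO,HI));return r.x,np.abs(err(r.x,p,M)).max()
E
cat > t.py <<'E'
from ik import *
q0=bot.observe()['qpos']
for nm,a in (('h0',(0,0)),('h.06',(.01,.06))):
  p,M=dk(*a)
  for q5 in (-1.2,-.8,-.4,0,.4,.8,1.2,1.6,2,2.6,3.2):
    for st in (q0,[.3,.6,-.5,2,1,.3,1],[.8,.6,-.9,2,1.5,.4,0]):
      q,e=solve(p,M,np.array(st,float),q5)
      if e<3e-3: print(nm,q5,q,e);break
E
timeout 200 python3 t.py
```

```text
h0 1.6 [ 1.0898  0.8408 -0.9622  2.0433  1.6     0.4573 -1.0556] 5.125619803369492e-08
h.06 -1.2 [ 0.4353  0.508  -0.0242  2.0999 -1.2     0.1613  1.5026] 1.4551042631751773e-07
h.06 1.2 [ 1.0083  0.6193 -0.7886  2.0722  1.2     0.2758 -0.7669] 1.5561154561306763e-08
```

```bash
cat > plan.py <<'E'
from ik import *
AX=[2,1,2,1,2,1,2]
def rot(a,i):
    c,s=np.cos(a),np.sin(a)
    return np.array([[c,-s,0],[s,c,0],[0,0,1]]) if i==2 else np.array([[c,0,s],[0,1,0],[-s,0,c]])
def fkj(q):
    M=np.eye(3);p=TT[0].copy();W=[];O=[]
    for i in range(7):
        W.append(M[:,AX[i]]*SG[i]);O.append(p.copy());M=M@rot(SG[i]*q[i]+OFF[i],AX[i]);p=p+M@TT[i+1]
    W=np.array(W).T;O=np.array(O).T
    return p,M,np.vstack([np.cross(W.T,(p-O.T)).T,W])
def follow(q,wps,step=.06,ps=.02):
    q=q.copy();mx=0
    for pt,Mt in wps:
        for it in range(200):
            p,M,J=fkj(q);e=pt-p;r=R.from_matrix(Mt@M.T).as_rotvec();n,m=np.linalg.norm(e),np.linalg.norm(r)
            if n<1e-4 and m<1e-3:break
            k=min(1,ps/max(n,1e-9),step/max(m,1e-9));d=np.r_[e,r]*k
            free=np.ones(7,bool)
            for _ in range(4):
                Jf=J[:,free];dq=np.zeros(7);dq[free]=Jf.T@np.linalg.solve(Jf@Jf.T+1e-6*np.eye(6),d)
                bad=free&((q+dq<LO)|(q+dq>HI))
                if not bad.any():break
                free&=~bad
            q=np.clip(q+dq,LO,HI)
        mx=max(mx,n+m)
    return q,mx
if __name__=='__main__':
    import time
    # validate 12->13->14 observed
    q,_=follow(Q[11],[(P[12],A[12].as_matrix())]);print('val',q,Q[12]);q,_=follow(Q[12],[(P[13],A[13].as_matrix())]);print('val',q,Q[13])
    q,_=follow(Q[9],[(P[10],A[10].as_matrix())]);print('val',q,Q[10])
    q0=bot.observe()['qpos'];rng=np.random.default_rng(0);t0=time.time()
    def wp(p,t,l,y):return np.array(p),(R.from_euler('z',DY+y)*R.from_euler('x',l)*R.from_matrix(tooldown(0,t,np.pi/2))).as_matrix()
    pre=dk(.01,.09);fin=dk(0,0);best=[]
    while time.time()-t0<150:
        n=rng.integers(1,3)
        ws=[((rng.choice([.5,.55,.6,.65]),rng.choice([-.25,-.1]),rng.choice([.28,.35])),rng.choice([-.3,0,.3,.5]),rng.choice([-.8,-.4,0,.4,.8]),rng.choice([-3.,-2.5,-2,-1,0,1,2,2.5,3])) for _ in range(n)]
        # long yaw: split into steps <1.2 rad
        W=[];cy=0
        for p,t,l,y in ws:
            k=int(np.ceil(abs(y-cy)/1.2)) or 1
            W+=[wp(p,t,l,cy+(y-cy)*(j+1)/k) for j in range(k)];cy=y
        k=int(np.ceil(abs(cy)/1.2)) or 1
        W+=[wp((.56,-.25,.28),.3,0,cy*(1-(j+1)/k)) for j in range(k)]
        q1,m1=follow(q0,W)
        if q1[4]<.2: continue
        q2,m2=follow(q1,[pre,fin])
        best.append((m1+m2,len(W),ws,q1,q2))
        if m1+m2<.01 and sum(b[0]<.01 for b in best)>8:break
    best.sort(key=lambda b:b[0] if b[0]>.01 else b[1]*1e-4)
    for b in best[:5]:print(b[0],b[1],[tuple(np.round(np.hstack(w),2)) for w in b[2]],b[3],b[4])
E
timeout 280 python3 plan.py
```

```text
val [-0.7119  0.9195  1.1556  1.6727 -0.028   0.8994  0.1544] [-0.7083  0.9114  1.1434  1.673  -0.0121  0.8996  0.1406]
val [ 0.4342  0.8829  0.4109  1.2018 -0.9421  1.8151  0.8261] [ 0.4409  0.8804  0.3966  1.2013 -0.9343  1.8096  0.821 ]
val [ 0.4228  0.5259 -0.0137  2.0919 -1.26    0.1626  1.558 ] [ 0.4229  0.5263 -0.0141  2.0922 -1.2639  0.1619  1.5618]
0.0005499803979137984 4 [(np.float64(0.6), np.float64(-0.1), np.float64(0.28), np.float64(0.0), np.float64(-0.8), np.float64(2.0))] [ 1.0934  0.4691 -0.9849  1.7925  0.4789  0.8168 -0.1381] [ 0.8364  0.6974 -0.5823  2.0556  1.6246  0.1802 -1.1971]
0.0006037951652092686 6 [(np.float64(0.5), np.float64(-0.25), np.float64(0.28), np.float64(0.5), np.float64(-0.4), np.float64(2.5))] [ 0.8266  0.3695 -0.5937  1.8043  0.2066  0.7396  0.0889] [ 0.8411  0.6991 -0.5888  2.0553  1.6223  0.1844 -1.193 ]
0.0005803689610071941 6 [(np.float64(0.65), np.float64(-0.25), np.float64(0.28), np.float64(0.3), np.float64(-0.4), np.float64(-2.0)), (np.float64(0.65), np.float64(-0.25), np.float64(0.35), np.float64(0.5), np.float64(-0.8), np.float64(1.0))] [ 1.1788  0.5314 -1.1359  1.7888  0.5997  0.8714 -0.2356] [ 0.8589  0.7056 -0.6138  2.0544  1.6143  0.2005 -1.1785]
0.0005194929634209358 6 [(np.float64(0.5), np.float64(-0.25), np.float64(0.35), np.float64(0.3), np.float64(0.4), np.float64(3.0))] [ 0.8848  0.384  -0.6736  1.8018  0.2577  0.7498  0.0457] [ 0.8485  0.7017 -0.5992  2.0549  1.6188  0.191  -1.1868]
0.0005161450506767567 6 [(np.float64(0.6), np.float64(-0.25), np.float64(0.28), np.float64(-0.3), np.float64(0.0), np.float64(3.0))] [ 0.8962  0.3872 -0.6894  1.8013  0.2681  0.7521  0.0369] [ 0.8504  0.7024 -0.6018  2.0548  1.6179  0.1927 -1.1852]
```

```bash
cat >> h.py <<'E'
def wp(p,t,l,y):return np.array(p),(R.from_euler('z',DY+y)*R.from_euler('x',l)*R.from_matrix(tooldown(0,t,np.pi/2))).as_matrix()
E
python3 -c "
from h import *
delta(*wp((.6,-.1,.28),0,-.8,1))"
```

```text
d [ 0.0905 -0.0125  0.1189] r [ 0.0197 -1.5559 -1.1336] q [ 0.4409  0.8804  0.3966  1.2013 -0.9343  1.8096  0.821 ]
```

```bash
echo '[[[0,0.09,-0.0125,0.119,0.02,-1.556,-1.134],[0,0.09,-0.0125,0.119,0.02,-1.556,-1.134],[0,0.09,-0.0125,0.119,0.02,-1.556,-1.134],[0,0.09,-0.0125,0.119,0.02,-1.556,-1.134],[0,0.09,-0.0125,0.119,0.02,-1.556,-1.134]]]' > mv.in && python3 nudge.py mv.in | sed -n 2,4p; python3 -c "
from h import *
delta(*wp((.6,-.1,.28),0,-.8,1))"
```

```text
position: [0.5999, -0.0991, 0.279]
tool_rot: [2.928, -0.073, 1.989]
force: [-0.3, -0.2, -2.4]
d [-0.0008 -0.0001 -0.0011] r [ 0.0095 -0.7955 -0.5776] q [-0.2212  0.4304  0.5331  1.7332 -0.4975  0.9648  0.9419]
```

```bash
echo '[[[0,0,0,-0.001,0.01,-0.796,-0.578],[0,0,0,-0.001,0.01,-0.796,-0.578],[0,0,0,-0.001,0.01,-0.796,-0.578],[0,0,0,-0.001,0.01,-0.796,-0.578],[0,0,0,-0.001,0.01,-0.796,-0.578]]]' > mv.in && python3 nudge.py mv.in | sed -n 2,4p; python3 -c "
from h import *
delta(*wp((.6,-.1,.28),0,-.8,2))"
```

```text
position: [0.5992, -0.1009, 0.2774]
tool_rot: [3.077, 0.691, 2.395]
force: [2.1, -0.3, -3.8]
d [-0.0016  0.0013 -0.002 ] r [-0.6865 -0.0712 -0.8095] q [-0.9867  0.4483  1.0504  2.1466  0.2666  0.2227  0.5121]
```

```bash
echo '[[[0,-0.002,0.001,-0.002,-0.687,-0.071,-0.81],[0,-0.002,0.001,-0.002,-0.687,-0.071,-0.81],[0,-0.002,0.001,-0.002,-0.687,-0.071,-0.81],[0,-0.002,0.001,-0.002,-0.687,-0.071,-0.81],[0,-0.002,0.001,-0.002,-0.687,-0.071,-0.81]]]' > mv.in && python3 nudge.py mv.in | sed -n 2,4p; python3 -c "
from plan import *
s=bot.observe();q=s['qpos'];print(q)
p=(.6,-.1,.28);a=(.56,-.25,.28)
for nm,W in (('go on',[wp(p,0,-.8,2),wp(a,.3,0,1),wp(a,.3,0,0)]),('now',[wp(a,.3,0,1),wp(a,.3,0,0)])):
  q1,m=follow(q,W);q2,m2=follow(q1,[dk(.01,.09),dk(0,0)]);print(nm,m,q1,m2,q2)
delta(*wp(p,0,-.8,2));delta(*wp(a,.3,0,1))"
```

```text
position: [0.5987, -0.1062, 0.2655]
tool_rot: [3.101, 0.686, 2.756]
force: [0.6, 0.0, -2.5]
[-0.2887  0.2396  0.285   2.2023  1.2237  0.1664 -0.001 ]
go on 0.0005064342454685841 [ 1.0913  0.4678 -0.9815  1.7926  0.4762  0.8157 -0.1359] 4.1813102089725035e-05 [ 0.8414  0.6992 -0.5893  2.0553  1.6221  0.1847 -1.1927]
now 0.00048191046705847013 [ 0.488   0.3242 -0.1512  1.8215 -0.0508  0.7103  0.3118] 0.09177236658437155 [ 0.6237  0.58   -0.2822  1.971  -0.166   0.1685  0.4971]
d [-0.0083  0.0067 -0.0116] r [-0.4628 -0.0974 -0.5476] q [-0.2887  0.2396  0.285   2.2023  1.2237  0.1664 -0.001 ]
d [-0.0233 -0.1477 -0.0055] r [-0.1596  0.6309  0.3603] q [-0.2887  0.2396  0.285   2.2023  1.2237  0.1664 -0.001 ]
```

Going on as planned.

```bash
echo '[[[0,-0.008,0.007,-0.012,-0.463,-0.097,-0.548],[0,-0.008,0.007,-0.012,-0.463,-0.097,-0.548],[0,-0.008,0.007,-0.012,-0.463,-0.097,-0.548],[0,-0.008,0.007,-0.012,-0.463,-0.097,-0.548],[0,-0.008,0.007,-0.012,-0.463,-0.097,-0.548]]]' > mv.in && python3 nudge.py mv.in | sed -n 1,4p; python3 -c "
from plan import *
s=bot.observe();q=s['qpos'];print(q)
a=(.56,-.25,.28)
for W in ([wp(a,.3,0,1),wp(a,.3,0,0)],[wp(a,.4,-.2,0)]):
  q1,m=follow(q,W);q2,m2=follow(q1,[dk(.01,.09),dk(0,0)]);print(m,q1,m2,q2)
delta(*wp(a,.3,0,1))"
```

```text
clock: 16.8
position: [0.5974, -0.101, 0.2575]
tool_rot: [3.113, 0.671, 3.015]
force: [-0.0, -0.0, -1.8]
[ 0.5383  0.2771 -0.5554  2.1751  1.2753  0.1704  0.2914]
0.0004851988822439959 [ 0.8776  0.382  -0.6635  1.8021  0.2511  0.7483  0.0512] 3.788703954648249e-05 [ 0.8473  0.7013 -0.5976  2.055   1.6193  0.19   -1.1877]
2.619514795477849e-05 [ 0.6897  0.2922 -0.5155  1.9475  0.5154  0.5613 -0.197 ] 3.282290096665601e-05 [ 0.8459  0.7008 -0.5956  2.0551  1.6199  0.1887 -1.1889]
d [ 0.0003 -0.1516 -0.0334] r [-0.0823  0.5645  0.5979] q [ 0.5383  0.2771 -0.5554  2.1751  1.2753  0.1704  0.2914]
```

```bash
python3 -c "
from h import *
delta(*wp((.56,-.25,.28),.4,-.2,0))"
```

```text
d [ 0.0003 -0.1516 -0.0334] r [0.339  0.0713 1.4125] q [ 0.5383  0.2771 -0.5554  2.1751  1.2753  0.1704  0.2914]
```

```bash
echo '[[[0,0,-0.152,-0.033,0.339,0.071,1.4125],[0,0,-0.152,-0.033,0.339,0.071,1.4125],[0,0,-0.152,-0.033,0.339,0.071,1.4125],[0,0,-0.152,-0.033,0.339,0.071,1.4125],[0,0,-0.152,-0.033,0.339,0.071,1.4125]]]' > mv.in && python3 nudge.py mv.in | sed -n 1,4p; python3 -c "
from plan import *
s=bot.observe();q=s['qpos'];print(q)
q2,m2=follow(q,[dk(.012,.09),dk(0,0)]);print(m2,q2)
delta(*dk(.012,.1))"
```

```text
clock: 17.42
position: [0.5592, -0.2525, 0.2795]
tool_rot: [2.779, 0.441, 2.026]
force: [1.1, 1.5, -1.8]
[ 0.8255  0.2753 -0.6206  2.0447  0.6531  0.3722  0.2522]
5.282902019134406e-05 [ 0.8412  0.6991 -0.5891  2.0553  1.6222  0.1845 -1.1929]
d [ 0.0506 -0.0467  0.088 ] r [-0.0157  0.1738  0.6521] q [ 0.8255  0.2753 -0.6206  2.0447  0.6531  0.3722  0.2522]
```

```bash
echo '[[[0,0.01,-0.01,0,-0.016,0.174,0.652],[0,0.03,-0.03,0.03,-0.016,0.174,0.652],[0,0.05,-0.047,0.06,-0.016,0.174,0.652],[0,0.0506,-0.0467,0.088,-0.016,0.174,0.652],[0,0.0506,-0.0467,0.088,-0.016,0.174,0.652]]]' > mv.in && python3 nudge.py mv.in | sed -n 1,4p; python3 -c "
from plan import *
s=bot.observe();q=s['qpos'];print(q)
q2,m2=follow(q,[dk(0,0)]);print(m2,q2)
delta(*dk(.012,.03))"
```

```text
clock: 18.05
position: [0.5474, -0.253, 0.1666]
tool_rot: [2.644, 0.001, 1.507]
force: [0.5, 0.7, -1.2]
[ 0.8572  0.4718 -0.5496  2.0944  0.4388  0.1771 -0.0622]
9.637094373102441e-06 [ 0.8479  0.7015 -0.5984  2.055   1.6189  0.1905 -1.1871]
d [-0.0021  0.0003  0.0679] r [-0.0023 -0.004   0.0091] q [ 0.8572  0.4718 -0.5496  2.0944  0.4388  0.1771 -0.0622]
```

```bash
echo '[[[0,-0.002,0,0.015,-0.002,-0.004,0.009],[0,-0.002,0,0.03,-0.002,-0.004,0.009],[0,-0.002,0,0.045,-0.002,-0.004,0.009],[0,-0.002,0,0.06,-0.002,-0.004,0.009],[0,-0.002,0,0.068,-0.002,-0.004,0.009]]]' > mv.in && python3 nudge.py mv.in | sed -n 1,4p; echo '[[[0,0,0,0,0,0,0]]]' > mv.in && python3 nudge.py mv.in | sed -n 2,4p; python3 -c "
from plan import *
s=bot.observe();q=s['qpos'];print(q);delta(*dk(.012,.03));delta(*dk(.006,.003))
o,M=frame(DK,DY,.5)
T=bot.grab_frame('top');cv2.imwrite('pics/j_t.png',T);cv2.imwrite('pics/j_s.png',bot.grab_frame('scene'))
g=cv2.GaussianBlur(T,(1,1),0).min(axis=2)
L,H=[],[]
for x in (.02,.04,.06,.09,.11,.12):
  a=proj('top',o+M@np.array([.012+x,.1,.035]))[0];b=proj('top',o+M@np.array([.012+x,-.1,.035]))[0]
  pts=a+(b-a)*np.linspace(0,1,401)[:,None]
  v=cv2.remap(T.max(axis=2),pts[None,:,0].astype(np.float32),pts[None,:,1].astype(np.float32),1)[0]
  yy=np.linspace(.1,-.1,401);d=v<150
  print(x,'dark y', yy[d].max() if d.any() else None, yy[d].min() if d.any() else None, v[::20])
"
```

```text
clock: 18.68
position: [0.5806, -0.2566, 0.1088]
tool_rot: [2.639, 0.004, 1.501]
force: [-0.4, 0.1, -0.8]
position: [0.5805, -0.2563, 0.1087]
tool_rot: [2.64, 0.003, 1.501]
force: [-0.3, 0.2, -0.8]
[ 0.8333  0.6246 -0.5726  2.0561  1.2391  0.1626 -0.8353]
d [-0.001  -0.0012  0.0012] r [0.0019 0.0006 0.0044] q [ 0.8333  0.6246 -0.5726  2.0561  1.2391  0.1626 -0.8353]
d [-0.001  -0.0073  0.0282] r [0.0019 0.0006 0.0044] q [ 0.8333  0.6246 -0.5726  2.0561  1.2391  0.1626 -0.8353]
0.02 dark y 0.1 -0.1 [108 223 243 242 103  55  55  55  55  54  54  53  60  91 123 145 142 138
  85  75  79]
0.04 dark y 0.1 -0.1 [100 225 243 242 103  56  57  58  56  57  50  55  58  58  55  56 120 182
  77  80  78]
0.06 dark y 0.1 -0.1 [102 211 244 243 109  58  60  58 141 142  58  56  70  94  52  51 154 218
  89 108 108]
0.09 dark y 0.1 -0.1 [ 99 211 244 240  86  60  61  61  61  60  56  72 136  87  59  55 216 243
 113 112 113]
0.11 dark y 0.1 -0.1 [ 88 212 244 240 100  59  61  62  61  60  61  61  61  58  57  60 190 242
 110 107 108]
0.12 dark y 0.1 -0.1 [100 200 244 245 155  97  97 100 111  86  96 117  77  95 109  77 220 243
 109 109 109]
```

Plate edges measured at deck y +61 and −58 mm, so the cover is centred to within about 1.5 mm. I'll lower it to contact.

```bash
echo '[[[0,-0.001,-0.003,0.01,0.002,0,0.004],[0,-0.001,-0.006,0.018,0.002,0,0.004],[0,-0.001,-0.007,0.024,0.002,0,0.004],[0,-0.001,-0.007,0.026,0.002,0,0.004],[0,-0.001,-0.007,0.026,0.002,0,0.004]]]' > mv.in && python3 nudge.py mv.in | sed -n 1,4p; echo '[[[0,0,0,0.001,0,0,0],[0,0,0,0.002,0,0,0]]]' > mv.in && python3 nudge.py mv.in | sed -n 2,4p; python3 -c "
from plan import *
s=bot.observe();q=s['qpos'];print(q,s['moment']);delta(*dk(0,0))"
```

```text
clock: 19.52
position: [0.5868, -0.2573, 0.0817]
tool_rot: [2.642, -0.002, 1.497]
force: [-0.2, 1.4, -1.0]
position: [0.5879, -0.2573, 0.0797]
tool_rot: [2.642, -0.002, 1.497]
force: [-0.3, -0.2, 1.1]
[ 0.8186  0.6879 -0.5628  2.0456  1.5384  0.1675 -1.1222] [-0.0034  0.61   -0.0283]
d [-0.0006 -0.0058  0.0021] r [-0.0008 -0.0015 -0.0016] q [ 0.8186  0.6879 -0.5628  2.0456  1.5384  0.1675 -1.1222]
```

```bash
for i in 1 2 3; do echo '[[[0,0,-0.001,0,0,0,0],[0,0,-0.002,0.0003,0,0,0],[0,0,-0.002,0.0003,0,0,0]]]' > mv.in && python3 nudge.py mv.in | sed -n '2p;4p'; done; python3 -c "
from plan import *
s=bot.observe();print(s['qpos'],frame(DK,DY,.5)[1].T@s['force']);delta(*dk(0,0))"
```

```text
position: [0.5861, -0.257, 0.0781]
force: [-0.6, -0.4, 3.4]
position: [0.5846, -0.2569, 0.077]
force: [-0.7, 0.2, 5.4]
position: [0.584, -0.257, 0.0766]
force: [3.7, 0.1, 10.2]
[ 0.8381  0.696  -0.5844  2.0556  1.6143  0.1795 -1.1886] [8.1301 0.3576 7.1475]
d [-0.0006 -0.0009  0.0013] r [ 0.0009 -0.0015 -0.0014] q [ 0.8381  0.696  -0.5844  2.0556  1.6143  0.1795 -1.1886]
```

```bash
echo '[[[0.035,0,0,0,0,0,0],[0.035,0,0,0,0,0,0],[0.035,0,0,0,0,0,0]]]' > mv.in && python3 nudge.py mv.in | sed -n 2,6p;  echo '[[[0.035,0,0,-0.015,0,0,0],[0.035,0,0,-0.03,0,0,0],[0.035,0,0,-0.06,0,0,0],[0.035,0,0,-0.11,0,0,0],[0.035,0,0,-0.16,0,0,0]]]' > mv.in && python3 nudge.py mv.in | sed -n 2,6p;echo '[[[0.035,0.06,0,0,0,0,0],[0.035,0.12,0,0,0,0,0],[0.035,0.18,0,0,0,0,0],[0.035,0.24,0,0,0,0,0],[0.035,0.28,0,0,0,0,0]]]' > mv.in && python3 nudge.py mv.in | sed -n 1,6p; python3 -c "
from plan import *
T=bot.grab_frame('top');S=bot.grab_frame('scene')
cv2.imwrite('pics/k.png',np.hstack([cv2.resize(T[165:255,310:430],(400,300),interpolation=2),cv2.resize(S[180:243,165:249],(400,300),interpolation=2)]))
o,M=frame(DK,DY,.5)
for v in ((0,-.04,0.004),(0,.04,.004),(.008,.06,.005),(.118,.06,.005),(.118,-.06,.005),(.008,-.06,.005),(.071,.03,.0295),(.071,-.03,.0295)):
  X=o+M@np.array(v);print(v,(proj('top',X)[0]-[310,165])*3.333,(proj('scene',X)[0]-[165,180])*4.762+[400,0])
"
```

```text
position: [0.5826, -0.2567, 0.0754]
tool_rot: [2.644, -0.003, 1.497]
force: [0.0, -0.5, -0.1]
grip_width: 0.0353
finger_force: 0.0
position: [0.5112, -0.2523, 0.208]
tool_rot: [2.643, -0.003, 1.495]
force: [-0.4, -0.9, -0.1]
grip_width: 0.0349
finger_force: 0.0
clock: 22.52
position: [0.5325, 0.0092, 0.2078]
tool_rot: [2.641, -0.002, 1.493]
force: [2.0, -0.4, -0.3]
grip_width: 0.0352
finger_force: 0.0
(0, -0.04, 0.004) [231.99   252.6824] [574.204  136.1504]
(0, 0.04, 0.004) [135.9231 243.7974] [675.1757 136.2154]
(0.008, 0.06, 0.005) [113.4008 233.4781] [698.7678 136.5089]
(0.118, 0.06, 0.005) [132.3712 110.2742] [673.6557 159.4515]
(0.118, -0.06, 0.005) [282.2278 123.7902] [509.1208 159.2753]
(0.008, -0.06, 0.005) [257.9818 246.8296] [546.4759 136.41  ]
(0.071, 0.03, 0.0295) [164.8615 179.2813] [644.1169 116.7741]
(0.071, -0.03, 0.0295) [240.097  186.1527] [564.3849 116.7512]
```

View pics/k.png

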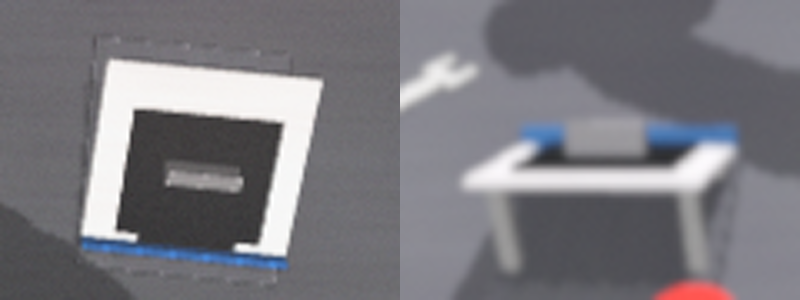

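The cover's corners are seen at (133,110), (284,123), (258,245) and (117,232), within about 4 crop pixels of the predictions. It lies flat and centred with the tongue on the blue lip and the bar on top, and the gripper is clear. Handing in.

```bash
python3 -c "
from workcell import bot
print(bot.job_done())"
```

```text
the job is handed in; nothing more can be done
None
```

The cover is off the unit and lies flat, centred and bar-up on the stand with its tongue edge against the lip, and the job is handed in at about 23 s. One doubt: near the end of the swing the wrist hit its joint limits and the tongue left the slot by itself, somewhere between 15 and 21 degrees of tilt, so I could not confirm a full 20 degrees before the cover came out.

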